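# Shut the irrigation valve with its loose key

### The arm

A 6-joint arm with a two-finger parallel gripper is mounted at the origin on the work surface; the furniture and walls round the work are solid. World frame = base frame: x ahead of the robot, y to its left, z up, the work surface at z = 0. Lengths are in mm, angles in rad, forces in N, time in s.
With the tool pointing down it reaches from about 275 to 1000 mm from the base axis. Payload 8.4 kg.
Tool frame: the origin (TCP) lies midway between the tips of the shut fingers; the grasp point (between the pads) lies 19 mm behind it; z points along the fingers, y is the line along which they close (so a half turn about z gives the same grasp; the last joint's range is limited). The gripper opens to 85 mm and grips with 20 to 120 N. Pads are 22 mm wide; open, the fingers measure 114 mm over their backs; the gripper's body (76 mm by 85 mm) begins 54 mm behind the grasp point. The pads swing forward as they close: fully open they stand 13 mm farther back than shut.
Start: joints at [-1.325, 0.353, 1.633, -0, 1.155, -0.002], TCP at [153.293, -605.912, 231.281] pointing down, gripper open.
Joint ranges: [-2.63, 2.63], [-0.92, 2.1], [0.06, 2.66], [-1.3, 4.44], [0, 2.69], [-3.02, 3.02]. Speed limits (rad/s): [2.22, 2.22, 2.79, 3.14, 3.14, 3.14].

### API

Orientations are given as [roll, pitch, yaw] about the fixed x, y, z axes, in that order (R = Rz(yaw) Ry(pitch) Rx(roll)).
In Python, from rig import telemetry, optics, r gives the robot as it stands.
- The arm moves only by the tool play_rows, never from a script. Its arguments are lists of equal length, an entry for each row: "dp": the shift along the tool's x, y, z in units of 40 mm (1.0 is 40 mm), a list of three; "rot": the turn, a rotation vector about the tool's x, y, z in units of 6 degrees (1.0 is 6 degrees), a list of three. In form: {"dp": [[tx, ty, tz], ...], "rot": [[ax, ay, az], ...]}. A call has 1 to 5 rows; each row is the pose to reach, as a shift and turn from the pose commanded when the call began, along the tool's axes at that moment; what a row does not reach only later rows make up. A row lasts 1/12 s, in which the tool goes at most 41.7 mm and 7.16 degrees, less where a joint would pass 70% of its speed; a pose out of reach is approached as far as the arm can. A call with a gripper value outside its range is refused whole. "fingers" is the opening, from 0 (shut) to 1 (fully open), set as the call begins (left out, the last holds). The fingers move at their own pace and stop on an object; "grip_force" is the grip in N (left out, the last holds). Time passes only in rows, so rows that repeat a pose let the fingers close. It gives the time, the measured TCP pose, the force, the opening and the grip force at its end, in the units of the state.
- telemetry.sense(): the state, without advancing time (a new reading comes with each control period).
- optics.grab_frame(name): name is "scene" or "top" or "wrist"; returns a dict with "color" (400x640x3 uint8, red, green, blue), "mtx" (3x3 intrinsics, pixels), "R" (3x3) and "t" (3): a world point X has camera coordinates R X + t; the wrist camera has in their place "mount" (4x4, takes a point from camera to tool coordinates, whose origin is the TCP and whose axes are the flange's). Camera axes: x right, y down, z forward; pixel columns grow to the right and rows downward; lengths in mm; the calibration is good to about 2 mm. A picture is of the moment at which its call begins: read the wrist's pose just before it. There is no depth.
- r.sign_off(): hands the job in; it is judged then, once.
The state is a dict: "clock": time; "qpos": joint angles; "qvel": joint speeds; "joint_efforts": joint torques, N m; "eef_pos": TCP position; "tcp_rot": TCP orientation; "contact_force": force on the tool from outside, world axes, zero at the start; "wrist_torque": the same for the moment, N m; "opening": opening from 0.0 (shut) to 1.0 (fully open); "grasp_force": force on a finger pad.
Only numpy, scipy, OpenCV 4.12 (cv2) and the standard library are available. Lean on these libraries where they do the work, as an engineer would, in place of code of your own. Each camera call takes 0.05 s, during which the arm holds its last target. There are 200 camera calls.

### The job

Shut the irrigation valve on the bench with the T-handled key that stands in the wooden block. Lower the key's blade into the valve's collar and turn it clockwise under light pressure, never forcing it, until it drops fully home with its flange down on the collar; only then turn on clockwise until the handle lies square across the pipe. Let go and leave the key standing in the valve, with the other things on the bench undisturbed.

Things in the scene. Friction and masses are not known exactly. Their poses are not given: they have to be found in the camera images.
- key_grip (a point): Centre of the T handle of the loose steel valve key (about 0.25 kg). The handle is a straight black bar 84 mm long (this point's x), 16 mm thick (y), 22 mm high (z); under it a neck 14 mm thick down to 47 mm below this point. A half turn about z gives the same key. At the start it stands upright (z up) in the wooden block at any yaw, its flange on the block's top.
- key_foot (a point): Foot of the key's blade, 115 mm below key_grip, same axes. The blade is flat, 34 mm long (x, parallel to the handle), 8 mm thick (y), 24 mm high. Above it a round shank of 36 mm diameter, then at 62 to 68 mm above this point a round flange of 54 mm diameter.
- stand: Wooden block 90 x 90 x 74 mm, fixed, with an upright hole of 44 mm diameter, in which the key stands at the start. Origin: centre of its underside; z up.
- valve: Grey stop valve, fixed, a pipe stub at each end: 220 mm long (x, the pipe's direction), 88 mm wide, body 36 mm high, union nuts 44 mm. Origin: centre of the underside, on the axis of the upright brass collar; z up. Clockwise from above shuts it. It is shut when the handle of the key in it is square across the pipe; a hard stop follows 0.1 to 0.3 rad beyond, not to be reached.
- valve_mouth (a point): Centre of the mouth of the brass collar, 109 mm above the valve's origin; same axes. Collar: rim 61 mm outside, bore 40 mm, flared to 48 mm at the rim. 41 to 57 mm down (it differs each time) lies the flat spindle top with a slot right across it, hidden by a black dust seal 38 mm down that the key passes through without any resistance. With the blade home in the slot the flange rests on this rim (key_grip 53 mm above this point).
- slot_axis (a point): A point on the collar's axis 60 mm above the valve's origin, near the spindle top; valve's axes, not the slot's. Slot 11.5 mm wide, at an untold angle 0.3 to 1.1 rad clockwise (from above) of the pipe. Off it the blade rides on the spindle top; within 0.1 rad of it the key can drop 5 to 21 mm. The spindle turns stiffly (0.09 N m); pressing over 10 N drags it along. Over 40 N key to valve is forcing.
- rose: Bystander: brass watering rose, 70 mm wide, 59 mm high, standing at the back. Origin: centre of its underside.
- packet: Bystander: flat seed packet 118 x 82 x 9 mm between valve and block. Origin: centre of its underside.
- labels: Bystander: bundle of white stick labels 109 x 17 x 15 mm, near the robot. Origin: centre of its underside.
- secateurs: Bystander: secateurs 191 x 67 x 17 mm, lying to the robot's left. Origin: centre of its underside.
- tape: Bystander: roll of tape 98 mm across, 25 mm high, lying to the robot's right. Origin: centre of its underside.
There are look-alikes about, which are no part of the job. Of the things that look like the part that bears key_grip, the largest one is meant.

How it is judged:
By the outcome, as a careful person would: the job done as asked, in the order asked, and still so for the second after the job is handed in, with the robot touching nothing.
It also fails if it takes over 54 s, if anything falls off the work surface, if the arm or the gripper's body presses on something with over 40 N, if the wrist force passes 120 N, or if a joint passes its speed limit or range.

## Working session

There is one attempt and no reset: what is moved stays moved. The work goes in short steps, Python scripts to look and compute and a tool call to move; the robot and the scene stay as the last step left them, time stands still between calls to the robot, and variables do not carry over. Pictures are saved under pics/ and viewed, at most 10 in all, crops included, and the job is handed in when it is done.

Besides the shell and the picture viewer there is one more tool, called after "Request:" as a command line: name --argument value ..., lists and objects as JSON in quotes. play_rows: Moves the arm, as the interface text tells. Its arguments: {"type":"object","properties":{"dp":{"type":"array"},"rot":{"type":"array"},"fingers":{"type":"number"},"grip_force":{"type":"number"}},"required":["dp","rot"]}

```bash
mkdir -p pics
python3 - <<'E'
from rig import telemetry, optics, r
import cv2,numpy as np,pickle
d={}
for n in("scene","top"):
    f=optics.grab_frame(n); d[n]=f; cv2.imwrite(f"pics/{n}0.png",f["color"][:,:,::-1]); print(n,np.round(f["mtx"],1).tolist(),np.round(f["R"],3).tolist(),np.round(f["t"],1).tolist())
pickle.dump(d,open("d.pkl","wb"))
print(telemetry.sense())
E
```

```text
scene [[399.0, 0.0, 316.8], [0.0, 399.0, 201.4], [0.0, 0.0, 1.0]] [[-0.853, -0.521, 0.023], [-0.289, 0.435, -0.853], [0.434, -0.734, -0.522]] [432.4, 241.7, 768.5]
top [[475.4, 0.0, 317.3], [0.0, 475.4, 201.8], [0.0, 0.0, 1.0]] [[-0.005, -1.0, -0.004], [-0.997, 0.005, -0.072], [0.072, 0.004, -0.997]] [-8.2, 546.5, 1117.5]
{'clock': 0.1, 'qpos': array([-1.32540575e+00,  3.53579444e-01,  1.63408166e+00, -1.05029970e-05,
        1.15519701e+00, -2.38829392e-03]), 'qvel': array([-0.00177171,  0.00117566, -0.00175924,  0.00108313,  0.00042482,
       -0.00131875]), 'joint_efforts': array([-9.56066178e-04, -6.06358194e+01, -3.42823255e+01, -8.22840616e-05,
        4.01677695e-03, -3.20159984e-06]), 'eef_pos': array([ 153.17916806, -605.48487443,  230.62703871]), 'tcp_rot': array([-3.14032717e+00,  6.58123612e-06,  2.47783117e-01]), 'contact_force': array([ 1.12221944, -0.97604974,  0.01488729]), 'wrist_torque': array([-0.00382495, -0.02137012,  0.01206402]), 'grasp_force': 0.0, 'opening': 0.9978608029093867}
```

View pics/scene0.png

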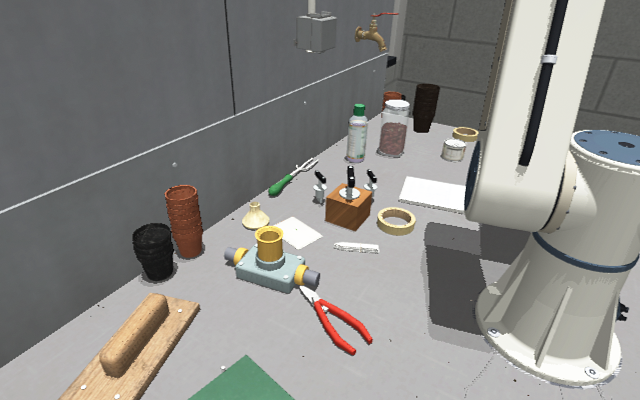

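View pics/top0.png

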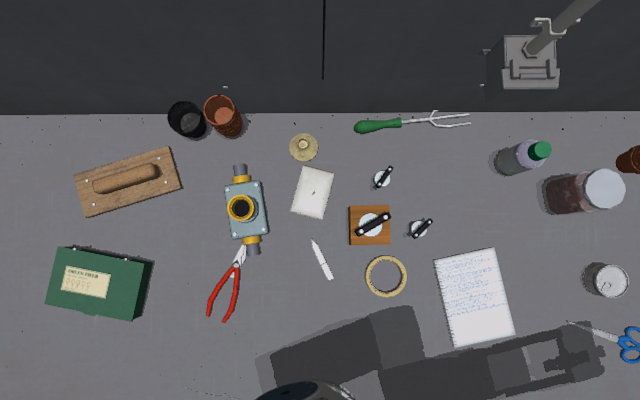

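Three key-like things are in the top view: (383,178), (421,229) and (372,224). The last is the largest and stands in the wooden block, so it fits the description. I'll confirm it in a crop next to the valve.

Run:
```python
import cv2,pickle,numpy as np
d=pickle.load(open("d.pkl","rb"))
i=d["top"]["color"][:,:,::-1]
a=cv2.resize(i[160:260,345:445],None,fx=4,fy=4,interpolation=cv2.INTER_CUBIC)
b=cv2.resize(i[160:260,195:295],None,fx=4,fy=4,interpolation=cv2.INTER_CUBIC)
cv2.imwrite("pics/c1.png",np.hstack([a,b]))
```

```text
(no output)
```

View pics/c1.png

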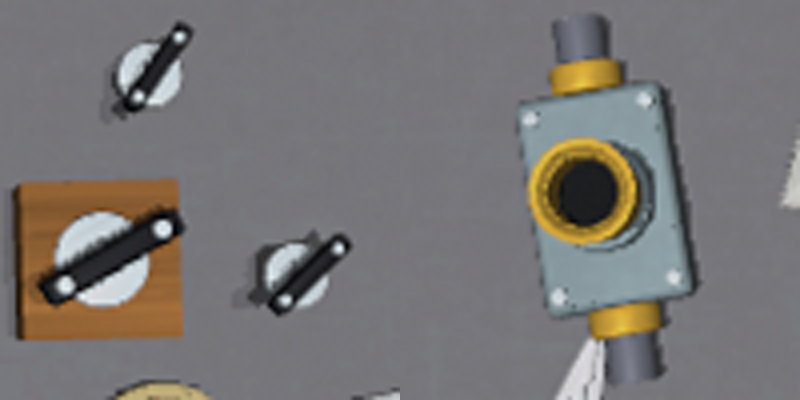

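The block's key is clearly the largest: handle from crop (42,290) to (183,222), rivets (64,287) and (163,229). The collar rim is centred at crop (583,191).

```bash
cat > h.py <<'E'
import numpy as np,cv2
from scipy.spatial.transform import Rotation as Ro
def ray(f,u,v,z):
    R,t=np.array(f["R"]),np.array(f["t"]); c=-R.T@t
    d=R.T@np.linalg.inv(f["mtx"])@[u,v,1]
    return c+d*(z-c[2])/d[2]
def proj(f,X):
    p=f["mtx"]@(np.array(f["R"])@X+f["t"]); return p[:2]/p[2]
E
python3 - <<'E'
from h import *
import pickle
from rig import telemetry
d=pickle.load(open("d.pkl","rb")); f=d["top"]
P=lambda u,v,z,o: ray(f,(u+.5)/4-.5+o,(v+.5)/4-.5+160,z)
a,b=P(64,287,138,345),P(163,229,138,345)
print("rivets",a,b,"mid",(a+b)/2,"yaw",np.arctan2(*(b-a)[1::-1]), np.linalg.norm(b-a))
a,b=P(42,290,138,345),P(183,222,138,345);print("ends mid",(a+b)/2)
print("flange",P(103,259,80,345))
m=P(583-400,191,109,195);print("rim",m,P(583-400,191+54,109,195)-m)
B=[P(x-400,y,36,195) for x,y in((530,119),(645,99),(559,297),(673,277))]
print("bolts mid",np.mean(B,0)); v=B[0]+B[1]-B[2]-B[3]; print("pipe yaw",np.arctan2(v[1],v[0]))
w=B[0]+B[2]-B[1]-B[3]; print("cross",np.arctan2(w[1],w[0])-np.pi/2)
a,b=P(587-400,77,22,195),P(628-400,320,22,195);print("nuts",(a+b)/2,np.arctan2(*(a-b)[1::-1]))
s=telemetry.sense()
print("tcpR",Ro.from_euler("xyz",s["tcp_rot"]).as_matrix().round(3))
# scene check
g=d["scene"]
print(proj(g,[*m[:2],109]),proj(g,[*P(112,256,138,345)[:2],138]))
E
```

```text
rivets [ 474.06969266 -103.79882741  138.        ] [ 504.71253287 -157.01994807  138.        ] mid [ 489.39111276 -130.40938774  138.        ] yaw -1.0483875778643577 61.41230610500634
ends mid [ 490.46542348 -129.906989    138.        ]
flange [ 490.27044381 -131.00305086   80.        ]
rim [528.51663367 157.9423312  109.        ] [-29.74136418  -0.19281786   0.        ]
bolts mid [528.98558624 159.01255855  36.        ]
pipe yaw 0.16410852129382186
cross 0.16796021154588314
nuts [529.63292419 157.8036491   22.        ] 0.17224708059406807
tcpR [[ 0.969  0.245 -0.   ]
 [ 0.245 -0.969  0.001]
 [-0.    -0.001 -1.   ]]
[269.30410252 232.72450663] [350.48164234 171.93285892]
```

```bash
cat >> h.py <<'E'
def mat(p,rpy):
    T=np.eye(4);T[:3,:3]=Ro.from_euler("xyz",rpy).as_matrix();T[:3,3]=p;return T
def plan(T0,T1,n):
    """n equal calls from T0 to T1; prints dp,rot of each call's end"""
    w=Ro.from_matrix(T0[:3,:3].T@T1[:3,:3]).as_rotvec()
    A=T0
    for k in range(1,n+1):
        B=np.eye(4);B[:3,:3]=T0[:3,:3]@Ro.from_rotvec(w*k/n).as_matrix()
        B[:3,3]=T0[:3,3]+(T1[:3,3]-T0[:3,3])*k/n
        D=np.linalg.inv(A)@B
        print("dp",(D[:3,3]/40).round(2).tolist(),"rot",(np.degrees(Ro.from_matrix(D[:3,:3]).as_rotvec())/6).round(2).tolist()); A=B
def here():
    from rig import telemetry
    s=telemetry.sense(); return mat(s["eef_pos"],s["tcp_rot"]),s
E
python3 - <<'E'
from h import *
T0=mat([153.293,-605.912,231.281],[np.pi,0,.2478])
plan(T0,mat([490,-130.3,231],[np.pi,0,2.093]),3)
E
```

```text
dp [3.69, -3.15, 0.0] rot [-0.0, 0.0, -5.87]
dp [4.84, -0.45, 0.0] rot [0.0, 0.0, -5.87]
dp [4.21, 2.43, 0.0] rot [-0.0, 0.0, -5.87]
```

Request:
play_rows --dp '[[3.69,-3.15,0],[3.69,-3.15,0],[3.69,-3.15,0],[3.69,-3.15,0],[3.69,-3.15,0]]' --rot '[[0,0,-5.87],[0,0,-5.87],[0,0,-5.87],[0,0,-5.87],[0,0,-5.87]]' --fingers 1.0

```text
clock: 0.52
eef_pos: [266.5, -444.4, 230.9]
tcp_rot: [-3.14, -0.001, 0.869]
contact_force: [0.7, -0.6, 0.5]
opening: 0.998
grasp_force: 0.0
```

Request:
play_rows --dp '[[4.84,-0.45,0],[4.84,-0.45,0],[4.84,-0.45,0],[4.84,-0.45,0],[4.84,-0.45,0]]' --rot '[[0,0,-5.87],[0,0,-5.87],[0,0,-5.87],[0,0,-5.87],[0,0,-5.87]]'

```text
clock: 0.93
eef_pos: [378.8, -285.9, 231.2]
tcp_rot: [3.142, -0.001, 1.484]
contact_force: [1.2, -0.7, -0.5]
opening: 0.997
grasp_force: 0.0
```

Request:
play_rows --dp '[[4.21,2.43,0],[4.21,2.43,0],[4.21,2.43,0],[4.21,2.43,0],[4.21,2.43,0]]' --rot '[[0,0,-5.87],[0,0,-5.87],[0,0,-5.87],[0,0,-5.87],[0,0,-5.87]]'

```text
clock: 1.35
eef_pos: [491.7, -127.3, 231.2]
tcp_rot: [3.141, -0.0, 2.099]
contact_force: [0.1, -0.2, 0.6]
opening: 1.001
grasp_force: 0.0
```

Request:
play_rows --dp '[[0,0,0],[0,0,0]]' --rot '[[0,0,0],[0,0,0]]'

```text
clock: 1.52
eef_pos: [490.6, -128.9, 230.9]
tcp_rot: [-3.141, -0.0, 2.094]
contact_force: [0.1, 0.2, 1.1]
opening: 1.003
grasp_force: 0.0
```

Run:
```python
from h import *
from rig import optics
T,s=here(); print(s["eef_pos"],s["tcp_rot"],s["contact_force"])
f=optics.grab_frame("wrist"); cv2.imwrite("pics/w1.png",f["color"][:,:,::-1])
M=np.array(f["mount"]);print(M.round(3).tolist(),f["mtx"][0][0])
import pickle; pickle.dump((f,T),open("w1.pkl","wb"))
```

```text
[ 490.63687956 -128.94492     230.90280057] [-3.14097903e+00 -4.67901255e-04  2.09441040e+00] [0.07856416 0.19004513 1.06334987]
[[-0.001, -0.961, -0.275, 70.61], [1.0, -0.001, 0.0, -1.255], [-0.001, -0.275, 0.961, -142.466], [0.0, 0.0, 0.0, 1.0]] 348.0169145289253
```

View pics/w1.png

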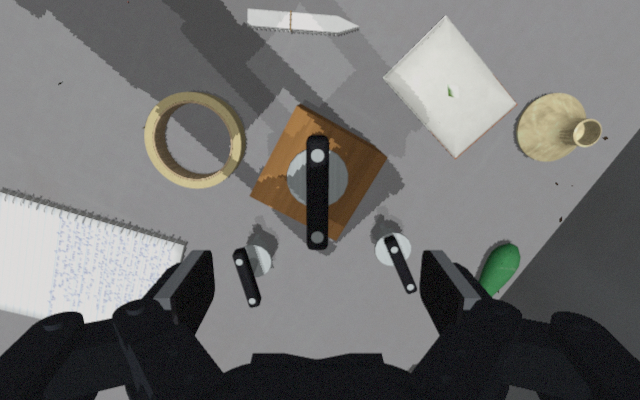

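The handle stands nearly upright in the wrist view, rivets at (318,156) and (317,238).

```bash
cat >> h.py <<'E'
def wray(f,T,u,v,z):
    W=T@np.array(f["mount"]); d=W[:3,:3]@np.linalg.inv(f["mtx"])@[u,v,1]; c=W[:3,3]
    return c+d*(z-c[2])/d[2]
E
python3 - <<'E'
from h import *
import pickle
f,T=pickle.load(open("w1.pkl","rb"))
a,b=wray(f,T,318,156,138),wray(f,T,317.3,238,138)
print(a,b,(a+b)/2,np.linalg.norm(a-b),np.arctan2(*(a-b)[1::-1]))
a,b=wray(f,T,318,135,138),wray(f,T,317.2,249,138);print((a+b)/2,np.linalg.norm(a-b))
print(wray(f,T,317.5,179,80))
c=mat([490.2,-130.3,170],[np.pi,0,2.094])
plan(T,mat([490.2,-130.2,107],[np.pi,0,2.094]),1)
E
```

```text
[ 475.26107931 -103.04255013  138.        ] [ 505.00646944 -155.58600815  138.        ] [ 490.13377437 -129.31427914  138.        ] 60.378830849271864 2.085924060134118
[ 488.73299955 -126.96654558  138.        ] 83.34069227412618
[ 490.08551976 -129.18975515   80.        ]
dp [-0.02, -0.02, 3.1] rot [-0.01, -0.0, 0.0]
```

Request:
play_rows --dp '[[-0.02,-0.02,1.0],[-0.02,-0.02,1.9],[-0.02,-0.02,2.6],[-0.02,-0.02,3.1],[-0.02,-0.02,3.1]]' --rot '[[0,0,0],[0,0,0],[0,0,0],[0,0,0],[0,0,0]]'

```text
clock: 1.98
eef_pos: [486.3, -131.8, 103.6]
tcp_rot: [-3.136, -0.005, 2.089]
contact_force: [-0.6, 0.3, -0.3]
opening: 0.996
grasp_force: 0.0
```

Request:
play_rows --dp '[[0,0,0],[0,0,0],[0,0,0],[0,0,0],[0,0,0]]' --rot '[[0,0,0],[0,0,0],[0,0,0],[0,0,0],[0,0,0]]' --fingers 0.0 --grip_force 80

```text
clock: 2.4
eef_pos: [490.7, -131.6, 108.5]
tcp_rot: [3.14, 0.001, 2.092]
contact_force: [-0.2, 0.0, 0.2]
opening: 0.295
grasp_force: 0.0
```

Request:
play_rows --dp '[[0,0,0],[0,0,0],[0,0,0],[0,0,0],[0,0,0]]' --rot '[[0,0,0],[0,0,0],[0,0,0],[0,0,0],[0,0,0]]'

```text
clock: 2.82
eef_pos: [490.8, -131.4, 108.1]
tcp_rot: [3.14, 0.001, 2.092]
contact_force: [-0.1, 0.1, 7.1]
opening: 0.17
grasp_force: 81.3
```

Request:
play_rows --dp '[[0,0,-0.3],[0,0,-0.8],[0,0,-1.5],[0,0,-2.3],[0,0,-3.1]]' --rot '[[0,0,0],[0,0,0],[0,0,0],[0,0,0],[0,0,0]]'

```text
clock: 3.23
eef_pos: [488.9, -131.0, 231.8]
tcp_rot: [-3.14, -0.002, 2.092]
contact_force: [1.0, 0.1, -2.9]
opening: 0.174
grasp_force: 80.0
```

Request:
play_rows --dp '[[0,0,0],[0,0,0],[0,0,0]]' --rot '[[0,0,0],[0,0,0],[0,0,0]]'

```text
clock: 3.48
eef_pos: [489.1, -131.1, 230.3]
tcp_rot: [-3.14, -0.001, 2.092]
contact_force: [0.6, 0.0, -2.9]
opening: 0.175
grasp_force: 80.2
```

Run:
```python
from h import *
T,s=here(); print(s["eef_pos"],s["tcp_rot"],s["contact_force"],s["wrist_torque"],s["opening"])
plan(T,mat([528.8,158.2,232],[np.pi,0,np.pi+0.05]),2)
```

```text
[ 489.10006056 -131.08695745  230.29650383] [-3.14045924e+00 -1.06121796e-03  2.09198023e+00] [ 0.64736186  0.0097917  -2.93207997] [-0.0050523   0.03927852  0.01723144] 0.17457793921754944
dp [2.89, 2.23, -0.02] rot [-0.0, -0.01, -5.25]
dp [1.3, 3.41, -0.02] rot [-0.0, -0.01, -5.25]
```

Request:
play_rows --dp '[[0.58,0.45,0],[1.16,0.89,0],[1.73,1.34,0],[2.31,1.78,0],[2.89,2.23,0]]' --rot '[[0,0,-1.05],[0,0,-2.1],[0,0,-3.15],[0,0,-4.2],[0,0,-5.25]]'

```text
clock: 3.9
eef_pos: [508.3, 14.6, 229.1]
tcp_rot: [-3.14, -0.003, 2.647]
contact_force: [0.1, -0.4, -2.5]
opening: 0.169
grasp_force: 80.0
```

Request:
play_rows --dp '[[0.26,0.68,0],[0.52,1.36,0],[0.78,2.05,0],[1.04,2.73,0],[1.3,3.41,0]]' --rot '[[0,0,-1.05],[0,0,-2.1],[0,0,-3.15],[0,0,-4.2],[0,0,-5.25]]'

```text
clock: 4.32
eef_pos: [528.1, 159.1, 228.9]
tcp_rot: [-3.141, -0.004, -3.086]
contact_force: [0.1, -1.0, -3.0]
opening: 0.172
grasp_force: 80.0
```

Request:
play_rows --dp '[[0,0,0],[0,0,0],[0,0,0],[0,0,0]]' --rot '[[0,0,0],[0,0,0],[0,0,0],[0,0,0]]'

```text
clock: 4.65
eef_pos: [528.7, 157.0, 230.1]
tcp_rot: [-3.141, -0.002, -3.093]
contact_force: [0.3, 0.1, -2.5]
opening: 0.174
grasp_force: 80.1
```

Run:
```python
from h import *
from rig import optics
import pickle
T,s=here(); print(s["eef_pos"],s["tcp_rot"],s["contact_force"],s["opening"])
d={n:optics.grab_frame(n) for n in("top","wrist","scene")}; pickle.dump((d,T),open("v1.pkl","wb"))
a=cv2.resize(d["top"]["color"][160:260,190:290],None,fx=4,fy=4,interpolation=2)
b=cv2.resize(d["scene"]["color"][150:300,210:310],None,fx=4,fy=4,interpolation=2)[:400]
b=cv2.resize(d["scene"]["color"][170:270,220:320],None,fx=4,fy=4,interpolation=2)
cv2.imwrite("pics/v1.png",np.hstack([a,b])[:,:,::-1])
cv2.imwrite("pics/v1w.png",d["wrist"]["color"][:,:,::-1])
```

```text
[528.73063866 156.9747318  230.14067213] [-3.14077513e+00 -2.20397492e-03 -3.09332804e+00] [ 0.31462661  0.14452915 -2.48387784] 0.17395546473257398
```

View pics/v1w.png

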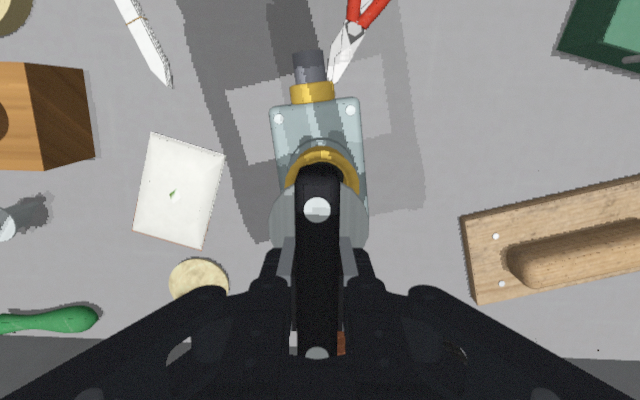

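View pics/v1.png

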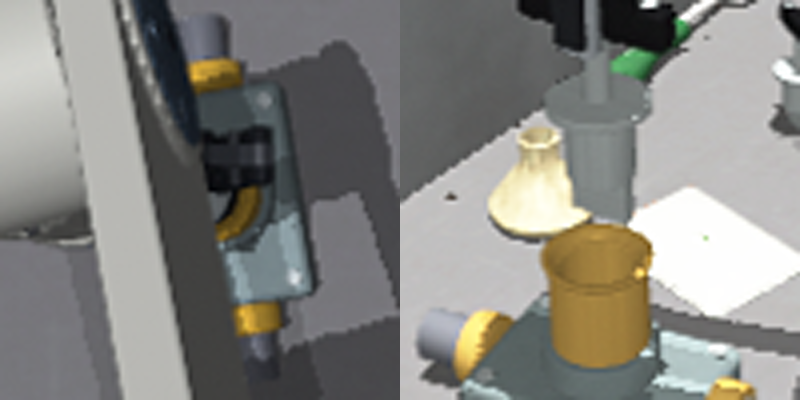

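The wrist view shows rivets at (317,210) and (317,353), and the rim's outer arc through about (286,182), (322,148) and (361,182). I'll compare both with predictions.

Run:
```python
from h import *
import pickle
d,T=pickle.load(open("v1.pkl","rb")); f=d["wrist"]; zt=T[2,3]
for z in (zt+30,):
  a,b=wray(f,T,317,210,z),wray(f,T,317,353,z); m=(a+b)/2
  print("key",m,np.linalg.norm(a-b),np.arctan2(*(a-b)[1::-1]),"tool off",(np.linalg.inv(T)@[*m,1])[:3])
W=T@np.array(f["mount"]);Wi=np.linalg.inv(W)
def pw(X):
    p=f["mtx"]@(Wi[:3,:3]@X+Wi[:3,3]); return p[:2]/p[2]
th=np.linspace(0,2*np.pi,25)
P=np.array([pw(np.array([528.8+30.5*np.cos(t),158.1+30.5*np.sin(t),109])) for t in th]);print(P[P[:,1]<200].round(0).tolist(), P.min(0),P.max(0))
# scene check: flange outline, rim
g=d["scene"]
for c,rr,z in(((528.8,158.1),30.5,109),((T[0,3],T[1,3]),27,zt+19-47),((T[0,3],T[1,3]),27,zt+19-53)):
    Q=np.array([proj(g,[c[0]+rr*np.cos(t),c[1]+rr*np.sin(t),z]) for t in th]); Q=(Q-[220,170]+.5)*4-.5; print(Q.min(0)+[400,0],Q.max(0)+[400,0])
im=f["color"][135:200,275:370]; cv2.imwrite("pics/v1wc.png",cv2.resize(im,None,fx=8,fy=8,interpolation=2)[:,:,::-1])
```

```text
key [524.64610728 157.01239642 260.14067213] 58.257482275768304 -3.094140962895633 tool off [  4.14406702   0.21016405 -29.99112127]
[[357.0, 191.0], [356.0, 181.0], [353.0, 172.0], [348.0, 163.0], [340.0, 157.0], [330.0, 152.0], [320.0, 150.0], [310.0, 151.0], [300.0, 155.0], [291.0, 161.0], [285.0, 168.0], [281.0, 178.0], [279.0, 187.0], [280.0, 197.0]] [279.30324364 150.39844269] [356.93469705 225.43658165]
[538.78650154 218.69930276] [657.02613555 288.23571316]
[536.37150127  68.82560802] [647.50004802 124.89074534]
[537.10538915  79.21671214] [647.7824771  135.68185909]
```

View pics/v1wc.png

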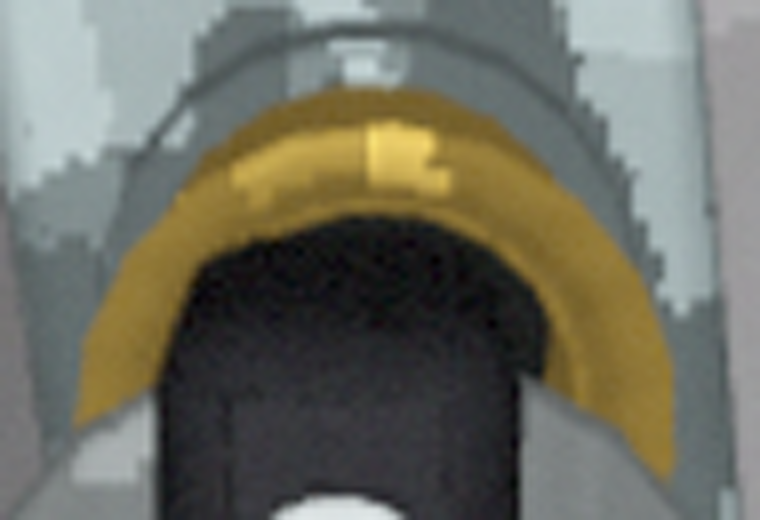

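Seven pictures viewed so far. I'll refine the rivet and rim pixels numerically instead of viewing more.

Run:
```python
from h import *
import pickle
d,T=pickle.load(open("v1.pkl","rb")); f=d["wrist"]; im=f["color"].astype(int)
br=(im.min(2)>110)
m=np.zeros(br.shape,bool); m[195:370,303:332]=br[195:370,303:332]
n,l,st,c=cv2.connectedComponentsWithStats(m.astype(np.uint8)); print([(st[i].tolist(),c[i].round(1).tolist()) for i in range(1,n) if st[i,4]>20])
brass=(im[:,:,0]-im[:,:,2]>50)
for v in range(144,200,4):
    u=np.where(brass[v,270:375])[0]+270
    if len(u): print(v,u.min(),u.max(),end=" | ")
print()
# first wrist image rivets
f1,T1=pickle.load(open("w1.pkl","rb")); i1=f1["color"].astype(int).min(2)>110
m=np.zeros(i1.shape,bool);m[140:260,309:327]=i1[140:260,309:327]
n,l,st,c=cv2.connectedComponentsWithStats(m.astype(np.uint8)); print([(st[i].tolist(),c[i].round(1).tolist()) for i in range(1,n) if st[i,4]>20])
for nm,(x0,x1,y0,y1) in {"scene":(250,295,215,250)}.items():
    I=d[nm]["color"].astype(int); b=(I[:,:,0]-I[:,:,2]>50)[y0:y1,x0:x1]
    for v in range(0,y1-y0,2):
        u=np.where(b[v])[0]
        if len(u): print(v+y0,u.min()+x0,u.max()+x0,end=" | ")
print()
D=pickle.load(open("d.pkl","rb"));I=D["top"]["color"].astype(int); b=(I[:,:,0]-I[:,:,2]>50)[190:226,222:262]
for v in range(0,36,3):
    u=np.where(b[v])[0]
    if len(u): print(v+190,u.min()+222,u.max()+222,end=" | ")
g=D["top"]
th=np.linspace(0,2*np.pi,73);Q=np.array([proj(g,[528.8+30.5*np.cos(t),158.1+30.5*np.sin(t),109]) for t in th]);print("\npred top",Q.min(0),Q.max(0))
```

```text
[([303, 197, 28, 25, 535], [316.7, 208.9]), ([306, 348, 22, 10, 178], [316.4, 352.9])]
148 310 331 | 152 304 338 | 156 300 342 | 160 297 347 | 164 293 350 | 168 290 353 | 172 288 355 | 176 286 356 | 180 285 358 | 184 285 358 | 188 353 358 | 192 356 358 | 
[([311, 149, 13, 13, 141], [317.0, 155.1]), ([309, 249, 18, 11, 144], [316.2, 255.2])]
215 250 257 | 217 262 262 | 219 262 262 | 221 262 262 | 223 266 266 | 225 264 265 | 227 258 277 | 229 258 281 | 231 256 282 | 233 255 283 | 235 255 282 | 237 256 281 | 239 257 281 | 241 257 281 | 243 257 281 | 245 258 281 | 247 258 281 | 249 258 281 | 
196 233 247 | 199 230 250 | 202 228 252 | 205 227 253 | 208 227 253 | 211 227 253 | 214 229 252 | 217 231 250 | 220 236 244 | 
pred top [226.47452163 193.46006498] [254.13735426 221.09203812]
```

```bash
cat >> h.py <<'E'
KOFF=np.array([2.2,0,0])
def key(T): return (T@[*KOFF,1])[:3]
def tgt(x,y,z,yaw):
    """TCP pose with key axis at x,y, TCP at height z"""
    T=mat([0,0,0],[np.pi,0,yaw]); T[:3,3]=np.array([x,y,z])-T[:3,:3]@KOFF; return T
E
python3 - <<'E'
from h import *
T,s=here(); print(s["eef_pos"],s["contact_force"],s["wrist_torque"])
plan(T,tgt(528,159.3,178,np.pi+.05),1)
E
```

```text
[529.34535419 156.99937146 231.02250522] [-0.620534   -0.68218841 -3.58273348] [-0.02530395  0.00465586 -0.00790283]
dp [-0.02, 0.06, 1.33] rot [-0.0, -0.01, -0.02]
```

Request:
play_rows --dp '[[-0.02,0.06,0.2],[-0.02,0.06,0.5],[-0.02,0.06,0.8],[-0.02,0.06,1.1],[-0.02,0.06,1.3]]' --rot '[[0,0,0],[0,0,0],[0,0,0],[0,0,0],[0,0,0]]'

```text
clock: 5.22
eef_pos: [529.2, 160.0, 176.9]
tcp_rot: [-3.141, -0.002, -3.092]
contact_force: [0.9, 0.2, -2.7]
opening: 0.17
grasp_force: 80.2
```

Request:
play_rows --dp '[[0,0,0],[0,0,0],[0,0,0]]' --rot '[[0,0,0],[0,0,0],[0,0,0]]'

```text
clock: 5.47
eef_pos: [530.3, 160.5, 179.4]
tcp_rot: [-3.142, -0.0, -3.092]
contact_force: [0.2, 0.2, -2.9]
opening: 0.175
grasp_force: 80.1
```

Run:
```python
from h import *
from rig import optics
import pickle
T,s=here(); print(s["eef_pos"],s["tcp_rot"],s["contact_force"],s["wrist_torque"])
d={n:optics.grab_frame(n) for n in("wrist","scene")}; pickle.dump((d,T),open("v2.pkl","wb"))
a=cv2.resize(d["wrist"]["color"][120:220,265:365],None,fx=4,fy=4,interpolation=2)
b=cv2.resize(d["scene"]["color"][180:280,220:320],None,fx=4,fy=4,interpolation=2)
cv2.imwrite("pics/v2.png",np.hstack([a,b])[:,:,::-1])
```

```text
[530.33448943 160.46901821 179.40348413] [-3.14158482e+00 -8.18897309e-05 -3.09171162e+00] [ 0.180822    0.15271064 -2.89318661] [-0.03715443 -0.00763148  0.02928303]
```

View pics/v2.png

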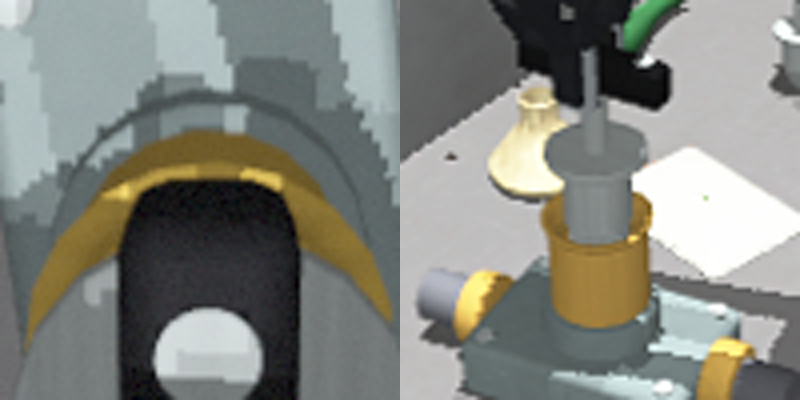

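The wrist crop shows the handle (118–300) centred on the rim (28–390). In the scene crop the shank (565–634) stands inside the collar (541–652), and no contact force reads. On down.

Request:
play_rows --dp '[[0,0,0.07],[0,0,0.14],[0,0,0.21],[0,0,0.28],[0,0,0.28]]' --rot '[[0,0,0],[0,0,0],[0,0,0],[0,0,0],[0,0,0]]'

```text
clock: 5.98
eef_pos: [529.9, 160.3, 167.4]
tcp_rot: [-3.141, -0.001, -3.092]
contact_force: [0.2, -0.2, -4.1]
opening: 0.175
grasp_force: 80.1
```

Request:
play_rows --dp '[[0,0,0.01],[0,0,0.02],[0,0,0.03],[0,0,0.05],[0,0,0.05]]' --rot '[[0,0,0],[0,0,0],[0,0,0],[0,0,0],[0,0,0]]'

```text
clock: 6.4
eef_pos: [530.2, 160.4, 166.0]
tcp_rot: [-3.142, -0.0, -3.092]
contact_force: [-0.2, 0.4, -2.4]
opening: 0.174
grasp_force: 80.1
```

Request:
play_rows --dp '[[0,0,0.02],[0,0,0.04],[0,0,0.06],[0,0,0.06]]' --rot '[[0,0,0],[0,0,0],[0,0,0],[0,0,0]]'

```text
clock: 6.73
eef_pos: [530.1, 160.4, 163.5]
tcp_rot: [-3.142, -0.0, -3.092]
contact_force: [0.5, 0.1, -3.6]
opening: 0.172
grasp_force: 80.1
```

Request:
play_rows --dp '[[0,0,0.02],[0,0,0.04],[0,0,0.04]]' --rot '[[0,0,0],[0,0,0],[0,0,0]]'

```text
clock: 6.98
eef_pos: [530.1, 160.4, 161.9]
tcp_rot: [-3.142, -0.0, -3.092]
contact_force: [0.7, -0.0, -2.3]
opening: 0.176
grasp_force: 80.1
```

Request:
play_rows --dp '[[0,0,0.02],[0,0,0.05],[0,0,0.05]]' --rot '[[0,0,0],[0,0,0],[0,0,0]]'

```text
clock: 7.23
eef_pos: [530.1, 160.4, 159.8]
tcp_rot: [-3.142, -0.0, -3.092]
contact_force: [-0.3, 0.4, -3.5]
opening: 0.171
grasp_force: 80.1
```

Request:
play_rows --dp '[[0,0,0.02],[0,0,0.05],[0,0,0.05]]' --rot '[[0,0,0],[0,0,0],[0,0,0]]'

```text
clock: 7.48
eef_pos: [530.1, 160.4, 157.9]
tcp_rot: [-3.142, -0.0, -3.092]
contact_force: [-0.8, -1.0, -3.3]
opening: 0.174
grasp_force: 80.1
```

Request:
play_rows --dp '[[0,0,0.02],[0,0,0.05],[0,0,0.05]]' --rot '[[0,0,0],[0,0,0],[0,0,0]]'

```text
clock: 7.73
eef_pos: [530.1, 160.4, 155.8]
tcp_rot: [-3.142, -0.0, -3.092]
contact_force: [-0.3, -0.1, -3.0]
opening: 0.17
grasp_force: 80.1
```

Request:
play_rows --dp '[[0,0,0.02],[0,0,0.04],[0,0,0.04]]' --rot '[[0,0,0],[0,0,0],[0,0,0]]'

```text
clock: 7.98
eef_pos: [530.1, 160.4, 154.3]
tcp_rot: [-3.142, -0.0, -3.092]
contact_force: [-0.0, -0.7, -2.3]
opening: 0.174
grasp_force: 80.1
```

Request:
play_rows --dp '[[0,0,0.02],[0,0,0.04],[0,0,0.04]]' --rot '[[0,0,0],[0,0,0],[0,0,0]]'

```text
clock: 8.23
eef_pos: [530.1, 160.4, 152.7]
tcp_rot: [3.142, -0.0, -3.092]
contact_force: [-0.8, -0.2, -2.9]
opening: 0.169
grasp_force: 80.1
```

Request:
play_rows --dp '[[0,0,0.02],[0,0,0.04],[0,0,0.04]]' --rot '[[0,0,0],[0,0,0],[0,0,0]]'

```text
clock: 8.48
eef_pos: [530.3, 160.5, 151.4]
tcp_rot: [3.142, 0.0, -3.092]
contact_force: [0.4, 0.2, -2.6]
opening: 0.175
grasp_force: 80.5
```

Request:
play_rows --dp '[[0,0,0.01],[0,0,0.025],[0,0,0.025]]' --rot '[[0,0,0],[0,0,0],[0,0,0]]'

```text
clock: 8.73
eef_pos: [530.7, 160.5, 151.2]
tcp_rot: [3.141, 0.001, -3.092]
contact_force: [-2.2, -1.3, 7.5]
opening: 0.176
grasp_force: 81.7
```

Request:
play_rows --dp '[[0,0,0.01],[0,0,0.025],[0,0,0.025]]' --rot '[[0,0,0],[0,0,0],[0,0,0]]'

```text
clock: 8.98
eef_pos: [531.0, 160.6, 151.0]
tcp_rot: [3.141, 0.002, -3.092]
contact_force: [-3.3, -2.0, 14.7]
opening: 0.174
grasp_force: 82.8
```

The blade touches at TCP z ≈151.2. I'll ease off to about 6 N of pressure, then start turning clockwise in small steps.

Request:
play_rows --dp '[[0,0,-0.03],[0,0,-0.03],[0,0,-0.03]]' --rot '[[0,0,0],[0,0,0],[0,0,0]]'

```text
clock: 9.23
eef_pos: [530.7, 160.5, 151.1]
tcp_rot: [3.141, 0.001, -3.092]
contact_force: [-0.4, -0.0, 7.6]
opening: 0.171
grasp_force: 81.4
```

Request:
play_rows --dp '[[0,-0.002,0],[0,-0.004,0],[0,-0.004,0]]' --rot '[[0,0,0.4],[0,0,0.8],[0,0,0.8]]'

```text
clock: 9.48
eef_pos: [530.7, 160.5, 151.1]
tcp_rot: [3.141, 0.001, 3.105]
contact_force: [-1.4, 0.1, 6.1]
opening: 0.178
grasp_force: 81.5
```

Request:
play_rows --dp '[[0,-0.002,-0.01],[0,-0.004,-0.01],[0,-0.004,-0.01]]' --rot '[[0,0,0.4],[0,0,0.8],[0,0,0.8]]'

```text
clock: 9.73
eef_pos: [530.6, 160.5, 151.1]
tcp_rot: [3.141, 0.001, 3.022]
contact_force: [-0.5, 2.0, 2.9]
opening: 0.173
grasp_force: 81.0
```

Request:
play_rows --dp '[[0,-0.002,0],[0,-0.004,0],[0,-0.004,0]]' --rot '[[0,0,0.4],[0,0,0.8],[0,0,0.8]]'

```text
clock: 9.98
eef_pos: [530.5, 160.3, 151.0]
tcp_rot: [3.141, 0.0, 2.939]
contact_force: [-0.3, 1.9, 2.0]
opening: 0.172
grasp_force: 81.0
```

Request:
play_rows --dp '[[0,-0.002,0],[0,-0.004,0],[0,-0.004,0]]' --rot '[[0,0,0.4],[0,0,0.8],[0,0,0.8]]'

```text
clock: 10.23
eef_pos: [529.7, 159.5, 150.3]
tcp_rot: [-3.141, -0.001, 2.857]
contact_force: [-0.5, 0.1, -2.5]
opening: 0.179
grasp_force: 80.3
```

Run:
```python
from h import *
for _ in range(1):
    T,s=here(); print(s["eef_pos"],s["contact_force"],s["wrist_torque"],s["tcp_rot"])
```

```text
[529.72040363 159.48174527 150.31375875] [-0.46697491  0.06586419 -2.46392153] [ 0.01523323 -0.03027721 -0.00202669] [-3.14072938e+00 -7.86857122e-04  2.85683623e+00]
```

The force fell to the key's own weight, so the blade has found the slot. I'll lower it gently.

Request:
play_rows --dp '[[0,0,0.02],[0,0,0.04],[0,0,0.04]]' --rot '[[0,0,0],[0,0,0],[0,0,0]]'

```text
clock: 10.48
eef_pos: [529.8, 159.6, 148.8]
tcp_rot: [-3.141, -0.001, 2.858]
contact_force: [-0.1, -0.4, -2.7]
opening: 0.175
grasp_force: 80.3
```

Request:
play_rows --dp '[[0,0,0.02],[0,0,0.04],[0,0,0.04]]' --rot '[[0,0,0],[0,0,0],[0,0,0]]'

```text
clock: 10.73
eef_pos: [530.0, 159.7, 147.5]
tcp_rot: [-3.141, -0.0, 2.857]
contact_force: [0.4, -1.8, -2.7]
opening: 0.173
grasp_force: 80.3
```

Request:
play_rows --dp '[[0,0,0.02],[0,0,0.05],[0,0,0.05]]' --rot '[[0,0,0],[0,0,0],[0,0,0]]'

```text
clock: 10.98
eef_pos: [530.0, 159.7, 145.4]
tcp_rot: [-3.141, -0.0, 2.856]
contact_force: [0.4, -0.3, -2.8]
opening: 0.177
grasp_force: 80.3
```

Request:
play_rows --dp '[[0,0,0.01],[0,0,0.03],[0,0,0.03]]' --rot '[[0,0,0],[0,0,0],[0,0,0]]'

```text
clock: 11.23
eef_pos: [530.1, 159.8, 144.4]
tcp_rot: [-3.141, -0.0, 2.856]
contact_force: [-0.9, 0.6, -2.0]
opening: 0.172
grasp_force: 80.3
```

Request:
play_rows --dp '[[0,0,0.01],[0,0,0.025],[0,0,0.025]]' --rot '[[0,0,0],[0,0,0],[0,0,0]]'

```text
clock: 11.48
eef_pos: [530.1, 159.8, 143.4]
tcp_rot: [-3.142, -0.0, 2.856]
contact_force: [0.3, 0.1, -2.0]
opening: 0.174
grasp_force: 80.3
```

Request:
play_rows --dp '[[0,0,0.01],[0,0,0.02],[0,0,0.02]]' --rot '[[0,0,0],[0,0,0],[0,0,0]]'

```text
clock: 11.73
eef_pos: [530.3, 159.8, 143.1]
tcp_rot: [3.141, 0.0, 2.856]
contact_force: [-0.4, 1.0, 1.2]
opening: 0.173
grasp_force: 80.8
```

The flange is down on the rim: TCP z is 143.1, as predicted, with a light contact force. Next I turn to handle-square, tool yaw 0.168 + π/2 = 1.739.

Run:
```python
from h import *
T,s=here(); k=key(T); print(k,s["contact_force"],s["wrist_torque"])
plan(tgt(k[0],k[1],143,2.856),tgt(k[0],k[1],143,1.739),3)
# exact arc per call
A=tgt(k[0],k[1],143,2.856)
B=tgt(k[0],k[1],143,2.856-1.117/3); print((np.linalg.inv(A)@B)[:3,3]/40)
```

```text
[528.18656262 160.44975168 143.0533491 ] [-0.40133948  1.04894102  1.2403637 ] [-0.01429136  0.29838523  0.04911068]
dp [0.01, -0.02, 0.0] rot [-0.0, -0.0, 3.56]
dp [0.0, -0.02, 0.0] rot [0.0, -0.0, 3.56]
dp [-0.0, -0.02, 0.0] rot [-0.0, -0.0, 3.56]
[ 0.00376854 -0.02000844  0.        ]
```

Request:
play_rows --dp '[[0,-0.005,0],[0.001,-0.01,0],[0.002,-0.015,0],[0.004,-0.02,0],[0.004,-0.02,0]]' --rot '[[0,0,0.9],[0,0,1.8],[0,0,2.7],[0,0,3.56],[0,0,3.56]]'

```text
clock: 12.15
eef_pos: [529.8, 159.0, 143.0]
tcp_rot: [-3.142, 0.0, 2.48]
contact_force: [-2.0, 0.6, 3.6]
opening: 0.172
grasp_force: 81.0
```

Run:
```python
from h import *
T,s=here(); print(key(T),s["eef_pos"],s["contact_force"],s["wrist_torque"],s["tcp_rot"])
```

```text
[528.08839529 160.31594555 143.00165873] [529.82384167 158.96382659 143.00209437] [-2.01797463  0.55238849  3.58532292] [-0.18237455  0.43036767 -0.0417485 ] [-3.14157636e+00  1.98020679e-04  2.47971445e+00]
```

Forces are small and the pressure light, so I continue.

Request:
play_rows --dp '[[0,-0.005,0],[0.001,-0.01,0],[0.002,-0.015,0],[0.004,-0.02,0],[0.004,-0.02,0]]' --rot '[[0,0,0.9],[0,0,1.8],[0,0,2.7],[0,0,3.56],[0,0,3.56]]'

```text
clock: 12.57
eef_pos: [529.2, 158.7, 143.0]
tcp_rot: [3.141, -0.0, 2.11]
contact_force: [-2.1, 1.2, 4.2]
opening: 0.173
grasp_force: 81.0
```

Run:
```python
from h import *
T,s=here(); print(key(T),s["eef_pos"],s["contact_force"],s["wrist_torque"],s["tcp_rot"])
```

```text
[528.12060721 160.58423063 143.00856974] [529.2493698  158.69587294 143.00808913] [-2.06509484  1.15543874  4.2254771 ] [ 0.18648638  0.57372158 -0.05867473] [ 3.14121350e+00 -2.18459118e-04  2.10955851e+00]
```

Request:
play_rows --dp '[[0,-0.005,0],[0.001,-0.01,0],[0.002,-0.015,0],[0.004,-0.02,0],[0.004,-0.02,0]]' --rot '[[0,0,0.9],[0,0,1.8],[0,0,2.7],[0,0,3.54],[0,0,3.54]]'

```text
clock: 12.98
eef_pos: [528.6, 158.7, 143.0]
tcp_rot: [3.141, -0.001, 1.741]
contact_force: [-0.9, 3.1, 3.9]
opening: 0.174
grasp_force: 81.1
```

Run:
```python
from h import *
from rig import optics
T,s=here(); print(key(T),s["eef_pos"],s["contact_force"],s["wrist_torque"],s["tcp_rot"])
f=optics.grab_frame("wrist"); cv2.imwrite("pics/v3.png",f["color"][:,:,::-1])
import pickle; pickle.dump((f,T),open("v3.pkl","wb"))
```

```text
[528.23958949 160.83891726 143.03714398] [528.61180032 158.67063301 143.03556368] [-0.91636918  3.14762107  3.86737933] [ 0.49350164  0.48521951 -0.07279497] [ 3.14089396e+00 -7.18318131e-04  1.74080083e+00]
```

View pics/v3.png

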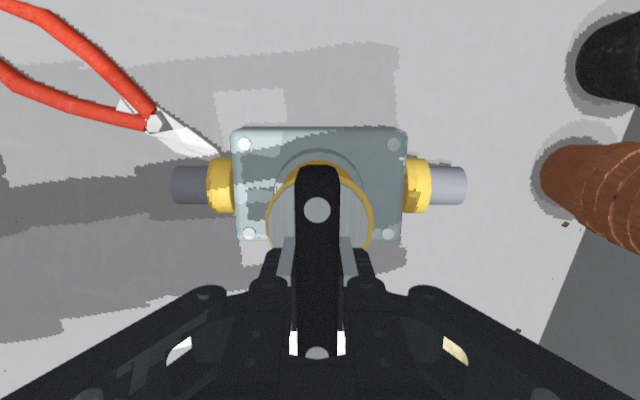

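Wrist view: pipe ends (171,185) and (466,185) are level, and the handle is vertical with rivets at (317,210) and (317,353), so it lies square. I'll relieve the pressure, let go and rise.

Request:
play_rows --dp '[[0,0,-0.01],[0,0,-0.01]]' --rot '[[0,0,0],[0,0,0]]'

```text
clock: 13.2
eef_pos: [528.5, 158.5, 143.1]
tcp_rot: [3.141, -0.0, 1.744]
contact_force: [-0.3, 2.9, 1.9]
opening: 0.177
grasp_force: 80.8
```

Request:
play_rows --dp '[[0,0,0],[0,0,0],[0,0,0],[0,0,0],[0,0,0]]' --rot '[[0,0,0],[0,0,0],[0,0,0],[0,0,0],[0,0,0]]' --fingers 1.0

```text
clock: 13.62
eef_pos: [528.4, 158.1, 143.0]
tcp_rot: [-3.142, 0.0, 1.74]
contact_force: [0.5, 0.1, 0.1]
opening: 0.87
grasp_force: 0.0
```

Request:
play_rows --dp '[[0,0,0],[0,0,0],[0,0,0],[0,0,0],[0,0,0]]' --rot '[[0,0,0],[0,0,0],[0,0,0],[0,0,0],[0,0,0]]'

```text
clock: 14.03
eef_pos: [528.4, 158.2, 143.1]
tcp_rot: [-3.142, 0.0, 1.74]
contact_force: [-0.2, -1.1, 0.6]
opening: 1.0
grasp_force: 0.0
```

Request:
play_rows --dp '[[0,0,-0.4],[0,0,-1.0],[0,0,-1.7],[0,0,-2.4],[0,0,-3.0]]' --rot '[[0,0,0],[0,0,0],[0,0,0],[0,0,0],[0,0,0]]'

```text
clock: 14.45
eef_pos: [528.5, 158.3, 264.9]
tcp_rot: [3.141, -0.0, 1.74]
contact_force: [1.3, 0.4, -0.4]
opening: 1.003
grasp_force: 0.0
```

Request:
play_rows --dp '[[0,0,0],[0,0,0],[0,0,0]]' --rot '[[0,0,0],[0,0,0],[0,0,0]]'

```text
clock: 14.7
eef_pos: [527.9, 158.1, 262.5]
tcp_rot: [-3.141, 0.0, 1.74]
contact_force: [0.3, -0.0, -0.5]
opening: 1.0
grasp_force: 0.0
```

Run:
```python
from h import *
from rig import optics
T,s=here(); print(s["eef_pos"],s["contact_force"])
f=optics.grab_frame("wrist"); cv2.imwrite("pics/v4.png",f["color"][:,:,::-1])
```

```text
[527.9317086  158.11517076 262.45072898] [ 0.26828196 -0.0400988  -0.53232145]
```

View pics/v4.png

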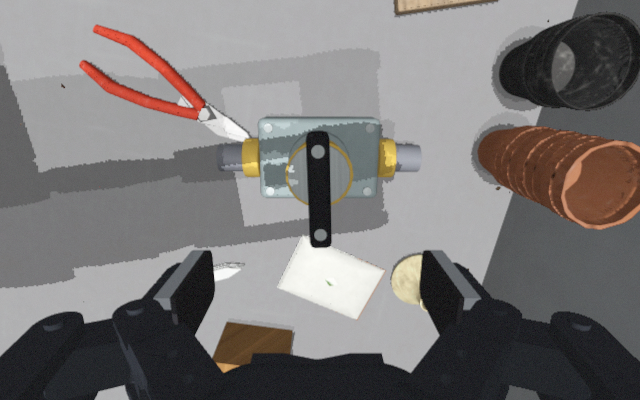

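Run:
```python
from h import *
im=cv2.imread("pics/v4.png"); 
from rig import optics
T,s=here(); f=optics.grab_frame("wrist"); i=f["color"].astype(int).min(2)
m=np.zeros(i.shape,np.uint8)
m[142:162,308:328]=i[142:162,308:328]>110; m[226:243,311:330]=i[226:243,311:330]>110
n,l,st,c=cv2.connectedComponentsWithStats(m); print([(st[k].tolist(),c[k].round(1).tolist()) for k in range(1,n)])
q=[c[k] for k in range(1,n) if st[k,4]>50]
a,b=[wray(f,T,*p,173) for p in q[:2]]; print((a+b)/2,np.linalg.norm(a-b),"handle",np.arctan2(*(a-b)[1::-1]))
B=[wray(f,T,u,v,36) for u,v in((267.5,128),(370,128),(270,191.5),(368,191.5))]
v=B[1]+B[3]-B[0]-B[2];print("pipe",np.arctan2(v[1],v[0])); v=(wray(f,T,420,157,22)-wray(f,T,219,158,22));print(np.arctan2(v[1],v[0]))
```

```text
[([312, 145, 13, 13, 131], [318.2, 151.2]), ([315, 230, 12, 11, 101], [320.7, 234.8])]
[527.43474285 161.52901278 173.        ] 60.12181953283946 handle 1.769895651858287
pipe 0.1684844218549568
0.17349840304044334
```

The handle measures within 0.03 rad (under 2°) of square, the flange is down, the robot is clear and the other things haven't moved. I'll hand it in.

```bash
python3 -c "
from rig import r
print(r.sign_off())"
```

```text
the job is handed in; nothing more can be done
None
```

The valve is shut and handed in: the key stands fully home with its flange on the collar, and its handle measures about 0.03 rad short of square across the pipe; no contact with the other things was felt or seen, though I took no final overview picture.

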